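# Show the circus seal's crank axle to the inspection camera

## Task

The tin seal's wagon lies wheels up on the bench. Lift its rear axle (the one with the larger wheels) up out of its open slots, holding it by the tube between the wheels, and show it to the inspection camera: the outer face of the wheel with the crank pin centred in front of the lens, 100 mm away from it and square to the way the camera looks, with the hand clear of that face. Finish holding it there, still, in the air; leave the wagon and the other things on the bench where they are and do not bump the camera.

Things in the scene. Friction and masses are not known exactly. Their poses are not given: they have to be found in the camera images.
- wagon: Bare tinplate chassis of the toy, 0.4 kg, lying loose on its deck, wheels up. Origin: on the bench below the middle of the rear axle; x along the wagon to its front (deck x -40 to 150 mm, 64 mm wide), y across, z up. Side walls 20 mm high. A brass motor case 18 mm high is on the deck at x 30 to 95 mm; nothing else stands between the side walls except the front axle.
- rear_slots (a point): Middle of the line between the two open slots that the rear axle lies in, 47 mm above the bench (the slot floors); axes as the wagon's. Slots at y = +-30.5 mm, 8 mm wide in x, open upwards with flared mouths, in lugs 3 mm thick, 30 mm wide in x and up to 63 mm above the bench; 58 mm clear between the lugs.
- front_axle (a point): Middle of the front axle, 112 mm ahead of the rear one and 57 mm above the bench, fast in closed lugs (65 mm high): part of the wagon, not to be taken. Its two plain wheels are 36 mm across, smaller than the rear ones; axes as the wagon's.
- axle: Rear axle to be shown: one loose rigid piece, 0.06 to 0.13 kg, balanced about its middle. Origin: middle of the axle, 50 mm above the bench at the start; y along the axle to the crank wheel (level at the start, along the wagon's y). In the middle a brass tube 12 mm across, y -22 to 22 mm, to grip; a 6 mm rod through it; two wheels 50 mm across, 6 mm thick, 69 mm clear between them.
- crank_face (a point): Centre of the outer face of the crank wheel (+y end), 40.5 mm from the axle's middle; axes as the axle's, so y points straight out of the face. A steel crank pin 6 mm across sticks 10 mm out of this face, 16 mm off its centre.
- plain_face (a point): Centre of the outer face of the other wheel, the one without a crank pin, 40.5 mm from the axle's middle on the other side; axes as the axle's.
- lens (a point): Centre of the front of the inspection camera's lens, in a black light ring 52 mm across on a grey body 40 mm across, 70 mm long. The camera looks along this frame's -x: a point 100 mm in front of the lens has x = -100 mm, y = z = 0 here; z is its up side. It looks across the bench towards the robot's right and 10 to 30 degrees down, 200 to 290 mm above the bench.
- stand: The camera's fixed stand: base plate 130 x 110 x 14 mm and a post 18 mm across, 360 mm tall. Origin: on the bench at the post's foot; the camera looks to its -x side. The camera's carriage is locked on the post; the tilt pivot is 38 mm in front of the post's axis, the lens front 70 mm in front of the pivot.
- cam_height (a joint): How far the carriage is raised on the post, m: the tilt pivot is 240 mm above the bench at 0, and as much higher as this value. Stiff, not to be moved.
- cam_tilt (a joint): Tilt of the camera, rad: 0 looks level, positive looks downwards. Stiff, not to be moved.
- seal: Grey tin circus seal on a 90 x 70 mm foot plate, a 40 mm ball on its nose, 160 mm high, taken off the wagon. Origin: centre of its underside. Loose, leave alone.
- jar: Glass jar of marbles with a steel lid, 68 mm across, 99 mm high. Origin: centre of its underside. Loose, leave alone.
- gauge: Steel feeler gauge, leaves fanned out, about 105 mm long and 13 mm high. Origin: on the bench under the leaves' pivot; x along the case. Loose, leave alone.
- bit: Copper soldering bit on a steel shank with a wooden handle, 245 mm long, 26 mm high, lying along its x, handle to -x. Origin: on the bench under the shank. Loose, leave alone.

How it is judged:
By the outcome, as a careful person would: the job done as asked, in the order asked, and still so for the second after the job is handed in, while the arm keeps its last pose, push and grip.
It also fails if it takes over 32 s, if anything falls off the work surface, if the arm or the gripper's body presses on something with over 40 N, if the wrist force passes 120 N, or if a joint passes its speed limit or range.

## Robot

A 7-joint arm with a two-finger parallel gripper is mounted at the origin on the work surface. World frame = base frame: x ahead of the robot, y to its left, z up, the work surface at z = 0. Lengths are in m, angles in rad, forces in N, time in s.
With the tool pointing down it reaches from about 0.4 to 0.85 m from the base axis. Payload 10.4 kg.
Tool frame: the origin (TCP) lies midway between the tips of the shut fingers; the grasp point (between the pads) lies 19 mm behind it; z points along the fingers, y is the line along which they close (so a half turn about z gives the same grasp; the last joint's range is limited). The gripper opens to 85 mm and grips with 20 to 120 N. Pads are 22 mm wide; open, the fingers measure 114 mm over their backs; the gripper's body (76 mm by 85 mm) begins 54 mm behind the grasp point. The pads swing forward as they close: fully open they stand 13 mm farther back than shut.
Start: joints at [1.155, 0.332, -0.065, 1.46, 0.022, 1.35, -0.088], TCP at [0.239, -0.577, 0.231] pointing down, gripper open.
Joint ranges: [-2.6, 2.6], [-0.5, 2.12], [-1.47, 1.34], [0.16, 2.42], [-1.27, 4.41], [0.06, 2.06], [-2.6, 2.6]. Speed limits (rad/s): [2.22, 2.22, 2.79, 2.79, 3.14, 3.14, 3.14].

## Interface

Orientations are given as a unit quaternion [x, y, z, w].
In Python, from workcell import get_obs, camera, camera_params, hand_in gives the robot as it stands.
- The arm moves only by the tool carry_out, never from a script. Its argument "commands" is a list that holds one entry, the list of rows, each a list of 6 numbers: the shift along the tool's x, y, z in units of 40 mm (1.0 is 40 mm), then the turn, a rotation vector about the tool's x, y, z in units of 6 degrees (1.0 is 6 degrees). In form: [[[x, y, z, ax, ay, az], ...]]. A call has 1 to 20 rows; each row shifts and turns the commanded pose from where the row before left it, along the tool's axes as they then stand; what a row does not reach is not made up. A row lasts 1/12 s, in which the tool goes at most 41.7 mm and 7.16 degrees, less where a joint would pass 70% of its speed; a pose out of reach is approached as far as the arm can. A call is refused whole if a number of a shift passes 1 or a number of a turn 1, either way. A call with a gripper value outside its range is refused whole. "hand" is the closure, from -1 (fully open) to 1 (shut), set as the call begins (left out, the last holds). The fingers move at their own pace and stop on an object; "force" is the grip in N (left out, the last holds). Time passes only in rows, so rows that do not move let the fingers close. It gives the time, the measured TCP pose, the force, the opening and the grip force at its end, in the units of the state.
- get_obs(): the state, without advancing time (a new reading comes with each control period).
- camera(name): name is "scene" or "top"; returns the picture (400x640x3 uint8, red, green, blue); there is no depth.
- camera_params(name): a dict with "mtx" (3x3 intrinsics, pixels), "k1" (the pictures are not rectified: a ray, as slopes to the right and down, at radius r is drawn at 1 + k1 r^2 times it, then the intrinsics apply), "R" (3x3) and "t" (3): a world point X has camera coordinates R X + t. Camera axes: x right, y down, z forward; pixel columns grow to the right and rows downward; lengths in m; the calibration is good to about 2 mm. A picture is of the moment at which its call begins. camera_params takes no time and is no camera call.
- hand_in(): hands the job in; it is judged then, once.
The state is a dict: "clock": time; "joint_pos": joint angles; "joint_velocities": joint speeds; "tau": joint torques, N m; "position": TCP position; "ee_rot": TCP orientation; "ft_force": force on the tool from outside, world axes, zero at the start; "torque": the same for the moment, N m; "grip_width": opening from 0.0 (shut) to 1.0 (fully open); "grasp_force": force on a finger pad.
Only numpy, scipy, OpenCV 4.12 (cv2) and the standard library are available. Lean on these libraries where they do the work, as an engineer would, in place of code of your own. Each camera call takes 0.05 s, during which the arm holds its last target. There are 200 camera calls.

## Working session

There is one attempt and no reset: what is moved stays moved. The work goes in short steps, Python scripts to look and compute and a tool call to move; the robot and the scene stay as the last step left them, time stands still between calls to the robot, and variables do not carry over. Pictures are saved under pics/ and viewed, at most 10 in all, crops included, and the job is handed in when it is done.

Besides the shell and the picture viewer there is one more tool, called after "Emit:" as a command line: name --argument value ..., lists and objects as JSON in quotes. carry_out: Moves the arm, as the interface text tells. Its arguments: {"type":"object","properties":{"commands":{"type":"array"},"hand":{"type":"number"},"force":{"type":"number"}},"required":["commands"]}

```bash
mkdir -p pics
python3 - <<'E'
from workcell import *
import cv2
for n in("scene","top"):
    cv2.imwrite(f"pics/{n}0.png",camera(n)[:,:,::-1]); p=camera_params(n); print(n,p)
    print(-p['R'].T@p['t'])
print(get_obs())
E
```

```text
scene {'mtx': array([[407.61039467,   0.        , 321.02831311],
       [  0.        , 407.61039467, 203.59878221],
       [  0.        ,   0.        ,   1.        ]]), 'k1': -0.09189611959373127, 'R': array([[ 0.02623248,  0.99948717,  0.01836427],
       [ 0.64512453, -0.00289308, -0.76407197],
       [-0.763627  ,  0.03189074, -0.64486959]]), 't': array([-0.03271235, -0.2557504 ,  1.78111885])}
[ 1.52595942 -0.02484553  0.95377841]
top {'mtx': array([[395.77317501,   0.        , 318.45318773],
       [  0.        , 395.77317501, 199.13334845],
       [  0.        ,   0.        ,   1.        ]]), 'k1': 0.03235232487665457, 'R': array([[ 0.08523054, -0.99635178,  0.00434463],
       [-0.97462981, -0.08427655, -0.20735043],
       [ 0.20696012,  0.01343819, -0.97825709]]), 't': array([-0.05483457,  0.63827159,  1.11923585])}
[ 0.39511492 -0.01588369  1.22748452]
{'clock': 0.1, 'joint_pos': array([ 1.15542614,  0.33281292, -0.06469785,  1.46083405,  0.0215648 ,
        1.34991565, -0.0884955 ]), 'joint_velocities': array([ 0.00133706, -0.00078013,  0.0007777 , -0.00244714,  0.00051847,
        0.00042937, -0.00044519]), 'tau': array([ 1.35567276e-03, -6.26748848e+01,  4.90976544e-02, -3.92430532e+01,
        1.63346669e-02,  6.87951862e-03,  1.28451310e-05]), 'position': array([ 0.23909789, -0.57709775,  0.23060395]), 'ee_rot': array([ 9.80776832e-01,  1.95131748e-01, -1.36224350e-04, -6.23550423e-04]), 'ft_force': array([ 0.50663655, -2.21551828, -0.68820997]), 'torque': array([-0.00936702,  0.01840288,  0.03325944]), 'grasp_force': 0.0, 'grip_width': 0.9991876660605774}
```

View pics/scene0.png

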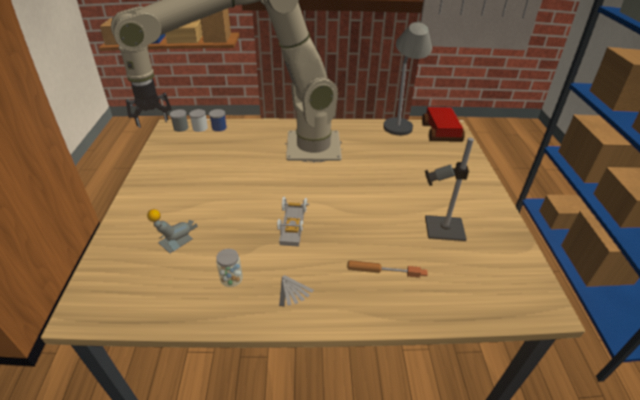

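View pics/top0.png

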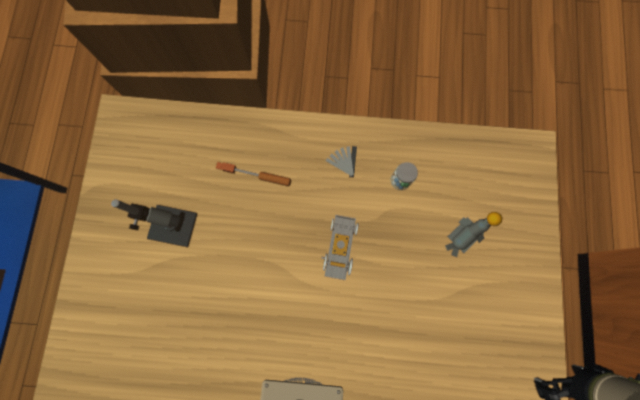

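The scene view shows the wagon at about (292,222), with the stand at (446,228) and the camera head at (440,174). The top view shows the wagon at (341,247) and the camera at (150,214). I'll zoom in on both.

Run:
```python
import cv2,numpy as np
s=cv2.imread("pics/scene0.png");t=cv2.imread("pics/top0.png")
r=lambda im,x,y,w,h:cv2.resize(im[y:y+h,x:x+w],(400,300),interpolation=cv2.INTER_CUBIC)
a=np.hstack([r(s,252,190,80,60),r(t,300,215,80,60)])
b=np.hstack([r(s,400,135,144,108),r(t,100,175,120,90)])
cv2.imwrite("pics/z0.png",np.vstack([a,b]))
```

```text
(no output)
```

View pics/z0.png

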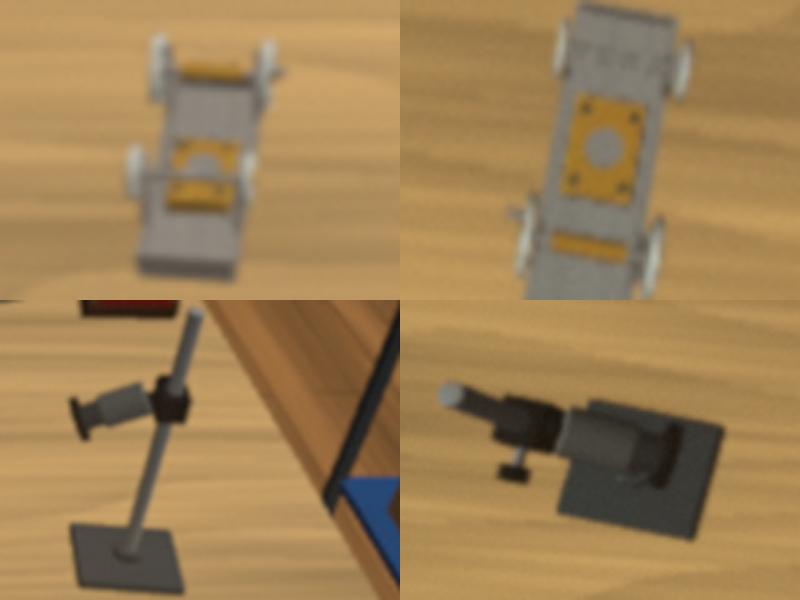

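The zoom shows the rear axle as a brass tube with big wheels, on the robot side of the wagon. The crank pin is on the world +y side, which already faces the inspection camera. Next I'll measure the wagon parts and the camera by masks and enlarge the camera.

```bash
cat > h.py <<'E'
import cv2,numpy as np
from workcell import camera_params
P={n:camera_params(n) for n in("scene","top")}
def ray(n,uv):
    p=P[n];K=p['mtx'];d=(np.array(uv,float)-K[:2,2])/K[0,0];u=d.copy()
    for _ in range(20):u=d/(1+p['k1']*(u@u))
    v=p['R'].T@np.r_[u,1];return -p['R'].T@p['t'],v/np.linalg.norm(v)
def onz(n,uv,z):
    c,v=ray(n,uv);return c+v*(z-c[2])/v[2]
def tri(a,b):
    c1,v1=ray("scene",a);c2,v2=ray("top",b)
    s=np.linalg.lstsq(np.c_[v1,-v2],c2-c1,rcond=None)[0]
    x,y=c1+s[0]*v1,c2+s[1]*v2;return (x+y)/2,np.linalg.norm(x-y)
def proj(n,X):
    p=P[n];q=p['R']@X+p['t'];u=q[:2]/q[2];u=u*(1+p['k1']*(u@u));return u*p['mtx'][0,0]+p['mtx'][:2,2]
def blobs(m,x,y,w,h,amin=6):
    s=np.zeros_like(m);s[y:y+h,x:x+w]=m[y:y+h,x:x+w]
    k,l,st,c=cv2.connectedComponentsWithStats(s.astype(np.uint8)*255)
    return [(st[i].tolist(),c[i].round(2).tolist()) for i in range(1,k) if st[i,4]>=amin]
E
python3 - <<'E'
from h import *
I={n:cv2.imread(f"pics/{n}0.png") for n in("scene","top")}
for n,r in(("scene",(270,190,50,60)),("top",(315,210,50,75))):
    h=cv2.cvtColor(I[n],cv2.COLOR_BGR2HSV).astype(int)
    m=(h[...,1]>165)&(h[...,2]>90)
    print(n,'brass',blobs(m,*r))
    m=(h[...,1]<45)&(h[...,2]<160)
    print(n,'grey',blobs(m,*r,amin=60))
    print(h[(230,240)[n=="top"],(285,360)[n=="top"]],)
for n,(x,y,w,hh) in(("scene",(415,120,80,125)),("top",(100,190,110,65))):
    h=cv2.cvtColor(I[n],cv2.COLOR_BGR2HSV).astype(int)
    for nm,m in(("all",h[...,1]<90),("black",(h[...,1]<90)&(h[...,2]<45)),("grey",(h[...,1]<90)&(h[...,2]>=45))):
        print(n,nm,blobs(m,x,y,w,hh,15))
c=lambda n,x,y:cv2.resize(I[n][y:y+30,x:x+80],(800,300),interpolation=cv2.INTER_CUBIC)
cv2.imwrite("pics/cam0.png",np.clip(1.5*np.vstack([c("scene",415,160),c("top",120,203)]),0,255))
E
```

```text
scene brass [([290, 203, 9, 2, 11], [293.36, 203.82]), ([294, 219, 4, 4, 6], [296.0, 220.17]), ([286, 227, 11, 4, 35], [290.94, 228.71])]
scene grey [([278, 199, 29, 46, 472], [290.78, 223.07])]
[ 18 111 126]
top brass [([333, 235, 15, 20, 141], [340.26, 244.6]), ([331, 262, 13, 4, 26], [337.04, 263.88])]
top grey [([324, 217, 34, 62, 763], [340.46, 246.71])]
[ 18 133 172]
scene all [([457, 138, 17, 35, 213], [465.47, 156.15]), ([427, 165, 29, 16, 268], [441.68, 172.98]), ([426, 178, 40, 62, 997], [446.87, 221.54])]
scene black [([457, 163, 10, 10, 28], [460.54, 168.36])]
scene grey [([459, 138, 15, 33, 185], [466.22, 154.3]), ([428, 165, 28, 16, 263], [441.74, 172.96]), ([426, 178, 40, 62, 994], [446.84, 221.67])]
top all [([111, 199, 30, 27, 253], [127.55, 209.18]), ([146, 205, 50, 41, 1443], [169.74, 224.86])]
top black [([130, 205, 11, 14, 52], [135.62, 212.17]), ([170, 212, 15, 19, 87], [177.13, 219.85])]
top grey [([111, 199, 28, 16, 177], [124.21, 206.63]), ([146, 205, 50, 41, 1348], [169.29, 225.19]), ([133, 218, 5, 8, 23], [134.74, 221.39])][ WARN:0@0.258] global loadsave.cpp:1063 imwrite_ Unsupported depth image for selected encoder is fallbacked to CV_8U.
```

View pics/cam0.png

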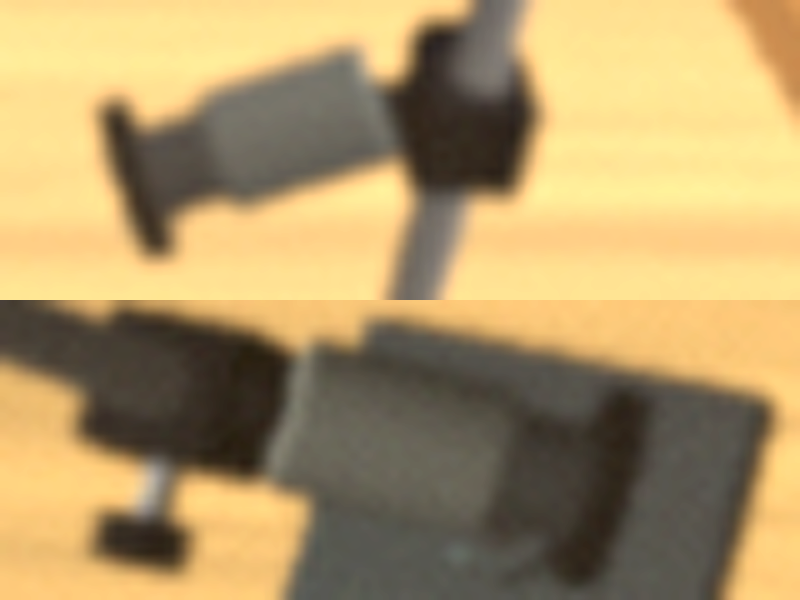

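The crop shows the camera edge-on in both views. In crop pixels, the scene ring runs (115,105)–(158,250) and its body mid-line (377,100)→(226,150). The top ring runs (628,390)–(575,582), with its body mid-line (291,412)→(505,468).

Run:
```python
from h import *
np.set_printoptions(precision=4,suppress=True)
s=lambda U,V:((U+.5)/10-.5+415,(V+.5)/10-.5+160)
t=lambda U,V:((U+.5)/10-.5+120,(V-300+.5)/10-.5+203)
for nm,a,b in(("ring",s(127,180),t(607,488)),("front",s(226,150),t(505,470)),("back",s(377,100),t(291,412))):
    print(nm,*tri(a,b))
ring=tri(s(127,180),t(607,488))[0]
# axis direction by plane intersection
n1=np.cross(ray("scene",s(133,180))[1],ray("scene",s(377,100))[1]);n2=np.cross(ray("top",t(601,488))[1],ray("top",t(291,412))[1])
d=np.cross(n1,n2);d/=np.linalg.norm(d);d*=np.sign(d[1]);print("axis(+x lens)",d,"tilt",np.degrees(np.arcsin(d[2])),"yaw",np.degrees(np.arctan2(d[1],d[0])))
print("posttop",onz("scene",(470.9,139.7),.36),onz("top",(115,203.5),.36))
c=[onz("top",q,.014)[:2] for q in((157,205.6),(196.6,214),(187.6,246.4),(148,238.6))];c=np.array(c)
print("base",c.tolist(),c.mean(0),[np.linalg.norm(c[i]-c[i-1]) for i in range(4)])
for i,j in((1,0),(2,3),(1,2),(0,3)):
    e=c[j]-c[i];print(np.degrees(np.arctan2(e[1],e[0])))
# wagon
print("tube tri",tri((293.36,203.82),(337.04,263.88)),onz("top",(337.04,263.88),.053),onz("scene",(293.36,203.82),.053))
print("motor",onz("top",(340.26,244.6),.019))
```

```text
ring [0.521  0.3471 0.2102] 0.0029328382127308196
front [0.5224 0.3727 0.222 ] 0.0033843658697047087
back [0.5289 0.4158 0.2465] 0.0012271911050641157
axis(+x lens) [0.1058 0.8739 0.4745] tilt 28.32528477566409 yaw 83.09708210682382
posttop [0.5411 0.4414 0.36  ] [0.53   0.4435 0.36  ]
base [[0.5882762922298297, 0.4979049787591529], [0.5724657344120636, 0.3726104176577453], [0.471176401551478, 0.3846813143808588], [0.48472349976412815, 0.5074304816818695]] [0.5292 0.4407] [np.float64(0.10398998044703796), np.float64(0.12628816563757386), np.float64(0.10200605618806455), np.float64(0.12349446118379043)]
82.80802381402881
83.7020917969545
173.20397387787696
174.7443279314444
tube tri (array([ 0.4553, -0.073 ,  0.0489]), np.float64(0.004481028085396163)) [ 0.4551 -0.0705  0.053 ] [ 0.46  -0.075  0.053]
motor [ 0.5154 -0.0775  0.019 ]
```

Emit:
carry_out --commands '[[[0.7,-0.685,0.05,0,0,0],[0.7,-0.685,0.05,0,0,0],[0.7,-0.685,0.05,0,0,0],[0.7,-0.685,0.05,0,0,0],[0.7,-0.685,0.05,0,0,0],[0.7,-0.685,0.05,0,0,0],[0.7,-0.685,0.05,0,0,0],[0.7,-0.685,0.05,0,0,0],[0.7,-0.685,0.05,0,0,0],[0.7,-0.685,0.05,0,0,0],[0.7,-0.685,0.05,0,0,0],[0.7,-0.685,0.05,0,0,0],[0.7,-0.685,0.05,0,0,0],[0.7,-0.685,0.05,0,0,0],[0,0,0,0,0,-1],[0,0,0,0,0,-1],[0,0,0,0,0,-1],[0,0,0,0,0,-1],[0,0,0,0,0,-1],[0,0,0,0,0,-1]]]' --hand -1 --force 40

```text
clock: 1.77
position: [0.4543, -0.0729, 0.203]
ee_rot: [0.871, 0.491, -0.0, -0.0]
ft_force: [0.1, 0.2, 0.3]
grip_width: 1.005
grasp_force: 0.0
```

Emit:
carry_out --commands '[[[0,0,0,0,0,-1],[0,0,0,0,0,-1],[0,0,0,0,0,-1],[0,0,0,0,0,-1],[0,0,0,0,0,-0.15],[0,0,0,0,0,0],[0,0,0,0,0,0]]]'

```text
clock: 2.35
position: [0.4545, -0.073, 0.2032]
ee_rot: [0.748, 0.664, -0.0, -0.0]
ft_force: [0.6, -0.3, -0.3]
grip_width: 0.999
grasp_force: 0.0
```

```bash
cat >> h.py <<'E'
from workcell import get_obs
from scipy.spatial.transform import Rotation as Ro
def goto(grasp=None,tcp=None,R=None):
    "print move in tool units from current pose; grasp=desired grasp point"
    o=get_obs();p=o['position'];A=Ro.from_quat(o['ee_rot']).as_matrix()
    R=A if R is None else R
    if tcp is None: tcp=np.array(grasp)+.019*R[:,2]
    print("t %.2f tcp"%o['clock'],p.round(4),"F",o['ft_force'].round(1),"w",o['grip_width'],"g",o['grasp_force'])
    print("x yaw",np.degrees(np.arctan2(A[1,0],A[0,0])).round(2),"z",A[:,2].round(3))
    print("shift units",(A.T@(tcp-p)/.04).round(3),"turn units",(np.degrees(Ro.from_matrix(A.T@R).as_rotvec())/6).round(3))
def Rt(yaw,tilt):
    y,t=np.radians([yaw,tilt]);x=np.array([np.cos(t)*np.cos(y),np.cos(t)*np.sin(y),np.sin(t)])
    b=np.array([np.sin(y),-np.cos(y),0]);return np.c_[x,b,np.cross(x,b)]
E
python3 - <<'E'
from h import *
goto(grasp=[.456,-.072,.050],R=Rt(83.4,0))
cv2.imwrite("pics/scene1.png",__import__('workcell').camera("scene")[:,:,::-1])
E
```

```text
t 2.35 tcp [ 0.4545 -0.073   0.2032] F [ 0.6 -0.3 -0.3] w 0.998669347388364 g 0.0
x yaw 83.22 z [-0. -0. -1.]
shift units [0.029 0.036 4.305] turn units [-0.002  0.    -0.03 ]
```

Emit:
carry_out --commands '[[[0.03,0.035,0.6,0,0,0],[0,0,0.6,0,0,0],[0,0,0.6,0,0,0],[0,0,0.6,0,0,0],[0,0,0.5,0,0,0],[0,0,0.5,0,0,0],[0,0,0.4,0,0,0],[0,0,0.3,0,0,0],[0,0,0.2,0,0,0],[0,0,0,0,0,0],[0,0,0,0,0,0]]]'

```text
clock: 3.32
position: [0.4561, -0.0719, 0.0314]
ee_rot: [0.747, 0.665, -0.0, -0.0]
ft_force: [-0.3, 0.2, 0.7]
grip_width: 1.001
grasp_force: 0.0
```

Emit:
carry_out --commands '[[[0,0,0,0,0,0],[0,0,0,0,0,0],[0,0,0,0,0,0],[0,0,0,0,0,0],[0,0,0,0,0,0],[0,0,0,0,0,0],[0,0,0,0,0,0],[0,0,0,0,0,0],[0,0,0,0,0,0],[0,0,0,0,0,0],[0,0,0,0,0,0],[0,0,0,0,0,0]]]' --hand 1 --force 40

```text
clock: 4.32
position: [0.456, -0.072, 0.0314]
ee_rot: [0.747, 0.665, -0.0, 0.0]
ft_force: [-2.4, 0.5, 3.4]
grip_width: 0.122
grasp_force: 39.0
```

Emit:
carry_out --commands '[[[0,0,-0.1,0,0,0],[0,0,-0.15,0,0,0],[0,0,-0.2,0,0,0],[0,0,-0.2,0,0,0],[0,0,-0.3,0,0,0],[0,0,-0.4,0,0,0],[0,0,-0.5,0,0,0],[0,0,-0.5,0,0,0],[0,0,-0.5,0,0,0],[0,0,-0.4,0,0,0],[0,0,-0.3,0,0,0],[0,0,-0.2,0,0,0],[0,0,0,0,0,0],[0,0,0,0,0,0]]]' --force 60

```text
clock: 5.48
position: [0.4561, -0.072, 0.1814]
ee_rot: [0.747, 0.665, 0.0, 0.0]
ft_force: [-0.3, -0.3, -0.9]
grip_width: 0.118
grasp_force: 58.5
```

Run:
```python
from h import *
from workcell import camera
I={}
for n in("scene","top"):
    I[n]=camera(n)[:,:,::-1].copy();cv2.imwrite(f"pics/{n}2.png",I[n])
d=np.array([.1044,.8751,.4726])
goto(grasp=[.5053,.2231,.1437],R=Rt(83.2,28.2))
for n in I:
    o=get_obs();print(n,proj(n,o['position']+[0,0,.019]))
r=lambda im,x,y:cv2.resize(im[y:y+75,x:x+100],(400,300),interpolation=cv2.INTER_CUBIC)
cv2.imwrite("pics/z2.png",np.vstack([np.hstack([r(I["scene"],240,160),r(I["top"],290,205)]),np.hstack([r(cv2.imread("pics/scene0.png"),240,190),r(I["scene"],240,190)])]))
```

```text
t 5.58 tcp [ 0.4557 -0.0719  0.1806] F [-0.2 -0.3 -0.8] w 0.11387864296835828 g 58.4850811958313
x yaw 83.41 z [-0.001  0.    -1.   ]
shift units [7.693 0.388 1.341] turn units [-0.018  4.699  0.031]
scene [293.21546401 167.93156727]
top [340.4534458  260.98818966]
```

View pics/z2.png

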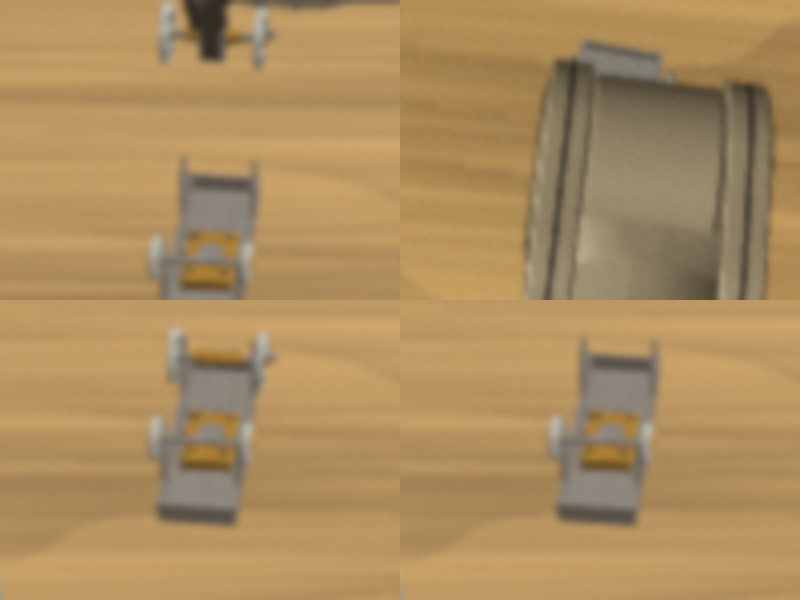

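The axle is held level with the pin on +y (scene wheels at about (281,168) and (305,169)). The wagon looks unmoved. Next I'll carry the axle to the camera.

Emit:
carry_out --commands '[[[0.2,0.03,0,0,0,0],[0.4,0.03,0,0,0,0],[0.6,0.03,0.0,0,0,0],[0.7,0.03,0.1,0,0,0],[0.7,0.03,0.14,0,0,0],[0.7,0.03,0.15,0,0,0],[0.7,0.03,0.15,0,0,0],[0.7,0.03,0.15,0,0,0],[0.7,0.03,0.15,0,0,0],[0.7,0.03,0.15,0,0,0],[0.6,0.03,0.15,0,0,0],[0.5,0.03,0.1,0,0,0],[0.4,0.015,0.1,0,0,0],[0.29,0.015,0,0,0,0],[0.2,0,0,0,0,0],[0,0,0,0,0.4,0],[0,0,0,0,0.6,0],[0,0,0,0,0.8,0],[0,0,0,0,0.8,0],[0,0,0,0,0.8,0]]]'

```text
clock: 7.25
position: [0.5094, 0.2475, 0.1284]
ee_rot: [0.735, 0.654, 0.134, -0.118]
ft_force: [-0.1, -0.3, -1.4]
grip_width: 0.118
grasp_force: 58.5
```

Emit:
carry_out --commands '[[[0,0,0,0,0.7,0],[0,0,0,0,0.4,0],[0,0,0,0,0.2,0],[0,0,0,0,0,0],[0,0,0,0,0,0],[0,0,0,0,0,0]]]'

```text
clock: 7.75
position: [0.5088, 0.248, 0.128]
ee_rot: [0.724, 0.645, 0.182, -0.162]
ft_force: [0.3, -0.1, -0.5]
grip_width: 0.117
grasp_force: 58.5
```

Run:
```python
from h import *
from workcell import camera
I={}
for n in("scene","top"):
    I[n]=camera(n)[:,:,::-1].copy();cv2.imwrite(f"pics/{n}3.png",I[n])
goto(grasp=[.5053,.2231,.1437],R=Rt(83.2,28.2))
d=np.array([.1044,.8751,.4726])
f=np.array([.5053,.2231,.1437])+.0405*d
for n in I: print(n,'face',proj(n,f),'lens',proj(n,f+.1*d), 'plain', proj(n,f-.081*d))
r=lambda im,x,y:cv2.resize(im[y:y+50,x:x+100],(800,400),interpolation=cv2.INTER_CUBIC)[:300]
r=lambda im,x,y:cv2.resize(im[y:y+38,x:x+100],(800,300),interpolation=cv2.INTER_CUBIC)
cv2.imwrite("pics/z3.png",np.clip(1.3*np.vstack([r(I["scene"],365,160),r(I["top"],160,205)]),0,255).astype(np.uint8))
```

```text
t 7.85 tcp [0.5087 0.2484 0.128 ] F [0.9 0.9 0.1] w 0.11547284914601352 g 58.514792919158936
x yaw 83.49 z [ 0.054  0.469 -0.882]
shift units [-0.376 -0.012 -0.171] turn units [-0.016  0.005  0.043]
scene face [396.944942   187.22354698] lens [427.31133339 177.29351752] plain [373.36405673 194.92782563]
top face [218.88572907 231.09173726] lens [181.20134319 221.89287891] plain [247.14913266 238.01338993]
```

View pics/z3.png

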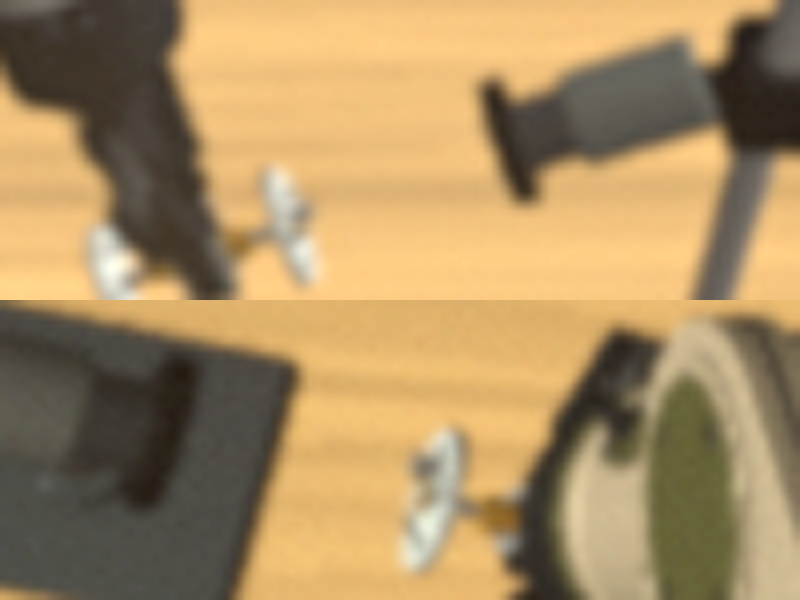

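The view shows the crank wheel facing the lens: scene wheel from (272,168) to (312,283), ring front centre (503,143); top wheel from (455,432) to (412,572), ring front centre (172,434). I'll measure the face-to-lens vector.

```bash
cat > m.py <<'E'
from h import *
import sys
np.set_printoptions(precision=4,suppress=True)
def meas(k,rs,rt):
    C={}
    for n,r in(("scene",rs),("top",rt)):
        h=cv2.cvtColor(cv2.imread(f"pics/{n}{k}.png"),cv2.COLOR_BGR2HSV).astype(int)
        m=(h[...,1]<75)&(h[...,2]>105)
        b=max(blobs(m,*r,4),key=lambda q:q[0][4]);C[n]=b[1];print(n,b)
    w=tri(C["scene"],C["top"]);print("wheel",w);return w[0]
E
python3 - <<'E'
from m import *
w=meas(3,(393,175,20,25),(208,216,12,26))
S=lambda U,V:((U+.5)/8-.5+365,(V+.5)/8-.5+160)
T=lambda U,V:((U+.5)/8-.5+160,(V-300+.5)/8-.5+205)
f=tri(S(296,223),T(430,500));l=tri(S(503,143),T(171,434));print("face",f,"lens",l)
o=get_obs();A=Ro.from_quat(o['ee_rot']).as_matrix();g=o['position']-.019*A[:,2];print("grasp",g,"face model",g+.0405*A[:,0])
v=l[0]-f[0];d=np.array([.1044,.8751,.4726]);print("face->lens",v,np.linalg.norm(v),v@d,"tool axes",A.T@v, "wheel->lens",A.T@(l[0]-w))
print(A.T@d)
E
```

```text
scene ([398, 181, 7, 15, 58], [400.88, 188.0])
top ([210, 222, 8, 17, 85], [213.94, 229.95])
wheel (array([0.5116, 0.2718, 0.1614]), np.float64(0.001428736887668216))
face (array([0.5122, 0.2732, 0.1641]), np.float64(0.000834206404781079)) lens (array([0.5213, 0.3464, 0.2106]), np.float64(0.000701228478428323))
grasp [0.5077 0.2394 0.1448] face model [0.5117 0.2749 0.1639]
face->lens [0.0091 0.0732 0.0465] 0.08717630489438997 0.08696238248365018 tool axes [ 0.087   0.0008 -0.0062] wheel->lens [ 0.0895  0.0012 -0.0079]
[ 1.      0.0045 -0.0006]
```

Emit:
carry_out --commands '[[[-0.1,0.02,-0.05,0,0,0],[-0.15,0,-0.07,0,0,0],[-0.1,0,-0.045,0,0,0],[0,0,0,0,0,0],[0,0,0,0,0,0],[0,0,0,0,0,0],[0,0,0,0,0,0]]]'

```text
clock: 8.43
position: [0.5078, 0.2324, 0.127]
ee_rot: [0.724, 0.645, 0.182, -0.162]
ft_force: [-0.0, 0.5, -0.4]
grip_width: 0.119
grasp_force: 58.5
```

Run:
```python
from m import *
from workcell import camera
for n in("scene","top"): cv2.imwrite(f"pics/{n}4.png",camera(n)[:,:,::-1])
goto(grasp=[.5053,.2231,.1437],R=Rt(83.2,28.2))
w=meas(4,(388,175,20,25),(211,216,14,26))
o=get_obs();A=Ro.from_quat(o['ee_rot']).as_matrix();l=np.array([.5213,.3464,.2106])
print("wheel->lens tool",A.T@(l-w))
I=[cv2.imread(f"pics/{n}4.png") for n in("scene","top")]
r=lambda im,x,y:cv2.resize(im[y:y+38,x:x+100],(800,300),interpolation=cv2.INTER_CUBIC)
cv2.imwrite("pics/z4.png",np.clip(1.3*np.vstack([r(I[0],355,165),r(I[1],160,205)]),0,255).astype(np.uint8))
```

```text
t 8.53 tcp [0.5077 0.2325 0.1269] F [ 1.1 -0.4 -1.2] w 0.11548327328185316 g 58.514644503593445
x yaw 83.43 z [ 0.054  0.469 -0.881]
shift units [-0.013 -0.033 -0.008] turn units [-0.017 -0.     0.033]
scene ([393, 181, 7, 15, 59], [395.83, 187.97])
top ([216, 222, 8, 18, 91], [219.82, 230.92])
wheel (array([0.5104, 0.2559, 0.1606]), np.float64(0.001540295215581675))
wheel->lens tool [ 0.104   0.0005 -0.0009]
```

View pics/z4.png

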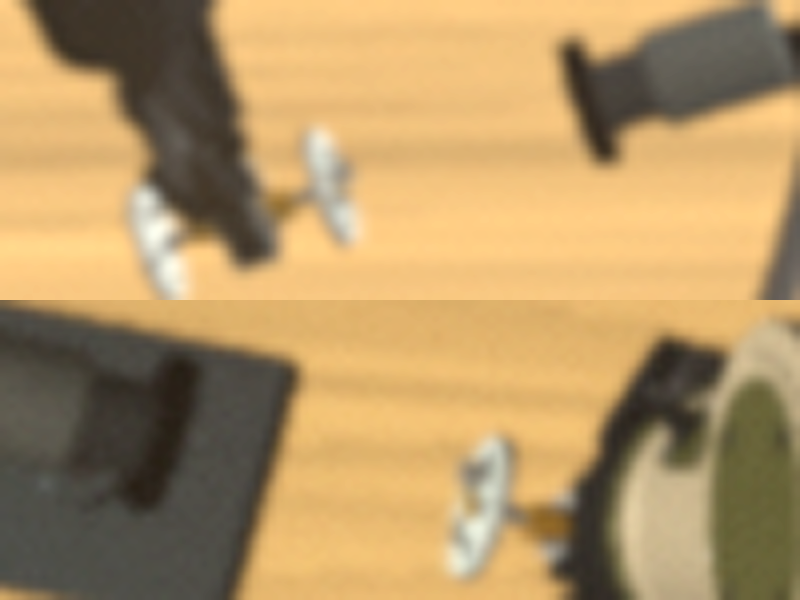

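The crank wheel at scene crop (332,187) lines up with the ring centre (588,103) along the camera's axis. The top view agrees, and the hand is behind the wheel. The measured gap is about 100 mm with roughly 1 mm lateral error, so I'm handing in.

```bash
python3 -c "
from workcell import hand_in
print(hand_in())"
```

```text
the job is handed in; nothing more can be done
None
```

The job is handed in, with no verdict shown: the arm holds the rear axle still in the air, the crank wheel's face about 100 mm from the lens, centred to about 1 mm and square to within about a degree by my measurements, and the wagon looked unmoved when last checked just after the lift.

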